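# Seat the blue-stoppered optical cell in the density reader

## Robot

A 6-joint arm with a two-finger parallel gripper is mounted at the origin on the work surface. World frame = base frame: x ahead of the robot, y to its left, z up, the work surface at z = 0. Lengths are in mm, angles in degrees, forces in N, time in s.
With the tool pointing down it reaches from about 300 to 850 mm from the base axis. Payload 4.2 kg.
Tool frame: the origin (TCP) lies on the centre line of the jaws, within the pads' length; the fingertips stand 8 mm ahead of it and the grasp point (between the pads) lies 11 mm behind it; z points along the fingers, y is the line along which they close (so a half turn about z gives the same grasp; the last joint's range is limited). The gripper opens to 91 mm and grips with 3 to 60 N. Pads are 32 mm wide; open, the fingers measure 118 mm over their backs; the gripper's body (76 mm by 178 mm) begins 60 mm behind the grasp point.
Start: joints at [68.927, 18.312, 89.639, -0, 72.044, -1.146], TCP at [195.98, 540.587, 221.976] pointing down, gripper open.
Joint ranges: [-177.97, 177.97], [-48.28, 115.42], [12.27, 149.76], [-77.06, 257.06], [2.81, 150.46], [-146.56, 146.56]. Speed limits (degrees/s): [147.25, 147.25, 180, 180, 180, 180].

## Interface

Orientations are given as [roll, pitch, yaw] about the fixed x, y, z axes, in that order (R = Rz(yaw) Ry(pitch) Rx(roll)).
In Python, from workcell import telemetry, eyes, ticket gives the robot as it stands. The module is installed in compiled form; this text tells all that it offers.
- The arm moves only by the shell command python3 -m crank 'ROWS' [OPENING] [FORCE]. ROWS is JSON, a list of rows, each an object of numbers: "dx", "dy", "dz": the shift along the world's x, y, z normalised to -1 to 1, where 1 is 80 cm; "yaw": the turn about the world's z normalised to -1 to 1, where 1 is 5 degrees. A call has 1 to 10 rows; each row shifts and turns the commanded pose from where the row before left it; what a row does not reach is not made up. A row lasts 1/8 s, in which the tool goes at most 62.5 mm and 10.7 degrees, less where a joint would pass 70% of its speed; a pose out of reach is approached as far as the arm can. A call with a number of a shift or a turn outside -1 to 1 is refused whole. A call with a gripper value outside its range is refused whole. OPENING is the opening, from 0 (shut) to 1 (fully open), set as the call begins (- or left out, the last holds). The fingers move at their own pace and stop on an object; FORCE is the grip in N (left out, the last holds). Time passes only in rows, so rows that do not move let the fingers close. It gives the time, the measured TCP pose, the force, the opening and the grip force at its end, in the units of the state.
- telemetry.state(): the state, without advancing time (a new reading comes with each control period).
- eyes.grab_frame(name): name is "side" or "top"; returns the picture (420x560x3 uint8, red, green, blue); there is no depth.
- eyes.calibration(name): a dict with "camera_matrix" (3x3 intrinsics, pixels), "k1" (the pictures are not rectified: a ray, as slopes to the right and down, at radius r is drawn at 1 + k1 r^2 times it, then the intrinsics apply), "world_from_camera" (4x4, takes a point from camera to world coordinates). Camera axes: x right, y down, z forward; pixel columns grow to the right and rows downward; lengths in mm; the calibration is good to about 2 mm. A picture is of the moment at which its call begins. calibration takes no time and is no camera call.
- ticket.job_done(): hands the job in; it is judged then, once.
The state is a dict: "time_s": time; "qpos": joint angles; "qvel": joint speeds; "effort": joint torques, N m; "ee_pos": TCP position; "ee_rot": TCP orientation; "force": force on the tool from outside, world axes, zero at the start; "torque": the same for the moment, N m; "gripper_width": finger opening in mm; "gripper_force": force on a finger pad.
Only numpy, scipy, OpenCV 4.12 (cv2) and the standard library are available. Lean on these libraries where they do the work, as an engineer would, in place of code of your own. Each camera call takes 0.05 s, during which the arm holds its last target. There are 200 camera calls.

## Task

Take the optical cell with the blue stopper from the tray and stand it in the reader's square well, turned so that its clear faces look along the yellow light-path line. Gently press it down past the spring clip until you feel it resting on the height stop inside, without pushing the stop any lower, then let go. Leave the other cells and glassware alone.

Things in the scene. Friction and masses are not known exactly. Their poses are not given: they have to be found in the camera images.
- cell_blue: The optical cell to load: upright square glass cell, 25 x 25 mm, glass 90 mm tall, about 50 g, round blue stopper on top (17 mm across, 10 mm high). Origin: centre of its underside, z up. White frosted faces look along its own +x and -x, clear faces along its +y and -y; half a turn makes no difference. Stands free on the tray, 75 mm or more from the next cell. Sturdy: a 40 N grip does no harm.
- reader: Density reader, fixed: white block 130 (x) x 150 (y) x 70 mm, flat deck 70 mm above the table; grey console 36 mm high on its -x side, black lamp tube on its +y side, grey detector on its -y side, all lower than the deck. Origin: at table level on the well's vertical axis. The light path runs along its own y: a yellow stripe on the deck on both sides of the well.
- well (a point): Centre of the well's mouth at deck level (70 mm above the table), axes as the reader. The well is a square hole 28.5 x 28.5 mm, walls along the reader's x and y, straight down, with a 3 mm chamfer round the mouth.
- clip_mid (a point): Middle of the steel spring clip on the well's +x wall (fixed point 24 mm below the deck). The clip reaches 5 mm into the well, with a sloped lead-in above. It is fully engaged once the cell's underside is 18 mm below the deck; it then presses the cell towards the reader's -x with about 3 N and drags with about 3 to 6 N as the cell goes down, so a cell released early stays hanging in the clip.
- stop_zone (a point): Fixed point on the well's axis 39 mm below the deck: middle of the zone where the brass height stop (22 x 22 mm) may be. The last user set its top somewhere from 26 to 52 mm below the deck; this is not measured and must be felt. The stop is held by friction only: it carries about 11 N on top of the clip's drag, then slides down.
- tray: Flat dark steel tray, fixed, 110 (x) x 270 (y) mm, surface 4 mm and rim 10 mm above the table; the three cells stand in a row along its y. Origin: centre of its underside.
- cell_red: Same make of cell as the blue one but with a red stopper; a bystander standing on the tray. Origin: centre of its underside.
- cell_green: Same make of cell as the blue one but with a green stopper; a bystander standing on the tray. Origin: centre of its underside.
- media_bottle: Amber bottle with blue cap, 74 mm across, 160 mm tall; bystander. Origin: centre of its underside.
- beaker: Glass beaker, 70 mm across, 90 mm tall; bystander. Origin: centre of its underside.
- dishes_a: Stack of four clear culture dishes, 90 mm across, 64 mm tall; bystander. Origin: centre of its underside.
- dishes_b: Stack of three clear culture dishes, 90 mm across, 48 mm tall; bystander. Origin: centre of its underside.
- pipettor: Blue and grey pipettor lying flat, about 325 mm long along its own x (tip to +x), 22 mm high; bystander. Origin: on the table under its axis, 123 mm from its back end.
Things that resemble listed ones, but are neither listed nor needed, are in the scene too. What is shaped like the reader but turquoise is not meant.

How it is judged:
By the outcome, as a careful person would: the job done as asked, in the order asked, and still so for the second after the job is handed in, with the robot touching nothing.
It also fails if it takes over 61 s, if anything falls off the work surface, if the arm or the gripper's body presses on something with over 40 N, if the wrist force passes 120 N, or if a joint passes its speed limit or range.

## Working session

There is one attempt and no reset: what is moved stays moved. The work goes in short steps, Python scripts to look and compute and a shell command to move; the robot and the scene stay as the last step left them, time stands still between calls to the robot, and variables do not carry over. Pictures are saved under pics/ and viewed, at most 10 in all, crops included, and the job is handed in when it is done.

```bash
mkdir -p pics; cat > h.py <<'E'
import numpy as np, cv2
from workcell import telemetry, eyes, ticket
def ray(name,u,v):
    c=eyes.calibration(name);K=np.array(c["camera_matrix"],float);T=np.array(c["world_from_camera"],float)
    d=np.array([c["k1"],0,0,0,0],float)
    p=cv2.undistortPoints(np.array([[[u,v]]],float),K,d,None,None,None)[0,0] if False else und(u,v,K,c["k1"])
    r=T[:3,:3]@np.array([p[0],p[1],1.]);return T[:3,3],r/np.linalg.norm(r)
def und(u,v,K,k):
    d=np.array([(u-K[0,2])/K[0,0],(v-K[1,2])/K[1,1]]);x=d.copy()
    for _ in range(50): x=d/(1+k*(x@x))
    return x
def onz(name,u,v,z):
    o,r=ray(name,u,v);return (o+r*(z-o[2])/r[2])[:2]
def proj(name,P):
    c=eyes.calibration(name);K=np.array(c["camera_matrix"],float);T=np.array(c["world_from_camera"],float)
    q=T[:3,:3].T@(np.array(P,float)-T[:3,3]);s=q[:2]/q[2];s=s*(1+c["k1"]*(s@s))
    return K[:2,:2]@s+K[:2,2]
def tri(a,b):
    (o1,d1),(o2,d2)=ray(*a),ray(*b)
    A=np.stack([d1,-d2],1);t=np.linalg.lstsq(A,o2-o1,rcond=None)[0]
    p,q=o1+t[0]*d1,o2+t[1]*d2;return (p+q)/2,np.linalg.norm(p-q)
def snap(name,fn):
    im=eyes.grab_frame(name);cv2.imwrite(f"pics/{fn}.png",im[...,::-1]);return im
E
python3 - <<'E'
from h import *
for n in("top","side"):
    snap(n,n+"0");c=eyes.calibration(n);print(n,c["k1"],np.round(c["camera_matrix"],1).tolist(),np.round(c["world_from_camera"],3).tolist())
s=telemetry.state();print(s["time_s"],s["ee_pos"],s["ee_rot"],s["force"],s["gripper_width"])
E
```

```text
top -0.08768055275244876 [[428.9, 0.0, 279.0], [0.0, 428.9, 206.2], [0.0, 0.0, 1.0]] [[0.006, -0.977, 0.212, 208.424], [-1.0, -0.007, -0.003, 38.698], [0.005, -0.212, -0.977, 1364.248], [0.0, 0.0, 0.0, 1.0]]
side -0.08765030883548973 [[427.4, 0.0, 282.1], [0.0, 427.4, 212.1], [0.0, 0.0, 1.0]] [[0.824, -0.372, 0.427, -3.877], [-0.566, -0.567, 0.598, -683.811], [0.02, -0.735, -0.678, 884.48], [0.0, 0.0, 0.0, 1.0]]
0.1 [195.82995461 540.16782566 221.20786476] [-1.79909200e+02 -7.49980623e-04  1.60072681e+02] [0.86037829 0.58128536 0.44910403] 91.26125356928799
```

View pics/top0.png

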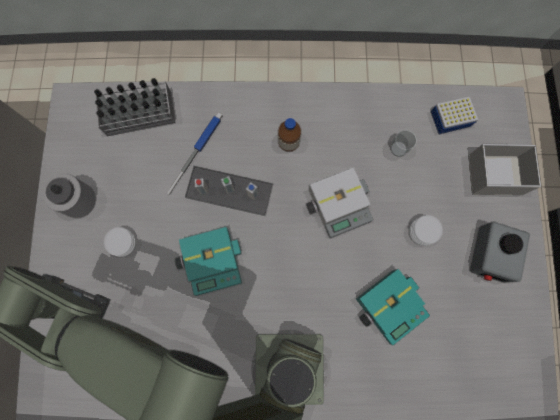

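View pics/side0.png

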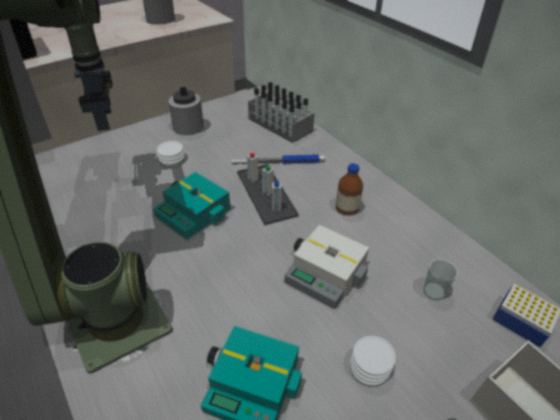

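Top view: the blue-stoppered cell is at (251,188) and the white reader at (340,195). Possible mix-ups:
- **For the cell:** red cell (199,183), green cell (227,181), bottle's blue cap (290,124), pipettor (208,132).
- **For the reader:** turquoise readers at (209,255) and (392,300).

I choose the blue stopper on the dark tray and the white reader. Next I'll check both in a close crop.

```bash
cat > m.py <<'E'
from h import *
ims={n:np.mean([eyes.grab_frame(n).astype(float) for _ in range(3)],0).astype(np.uint8) for n in("top","side")}
for n in ims: cv2.imwrite(f"pics/{n}_m.png",ims[n][...,::-1])
a=cv2.resize(ims["top"][160:215,225:280],(385,385),interpolation=cv2.INTER_CUBIC)
b=cv2.resize(ims["side"][170:225,255:310],(385,385),interpolation=cv2.INTER_CUBIC)
c=cv2.resize(ims["top"][155:240,300:385],(385,385*1),interpolation=cv2.INTER_CUBIC)
cv2.imwrite("pics/crop1.png",np.hstack([a,b])[...,::-1]);cv2.imwrite("pics/crop2.png",c[...,::-1])
def cen(im,box,lo,hi):
    x0,y0,x1,y1=box;h=cv2.cvtColor(im,cv2.COLOR_RGB2HSV)[y0:y1,x0:x1]
    m=cv2.inRange(h,lo,hi);n,l,s,ce=cv2.connectedComponentsWithStats(m)
    return [(s[i,4],ce[i]+[x0,y0]) for i in range(1,n) if s[i,4]>5],m
B=((105,110,60),(125,255,255))
for n,bx in(("top",(235,175,270,205)),("side",(262,170,295,215))):print(n,"blue",cen(ims[n],bx,*B)[0])
Y=((22,110,90),(35,255,255))
for n,bx in(("top",(305,165,380,225)),("side",(295,225,370,275))):
    r,m=cen(ims[n],bx,*Y);print(n,"yel",r)
    p=np.argwhere(m)[:,::-1]+bx[:2]; 
    w=np.array([onz(n,u,v,70) for u,v in p]);mu=w.mean(0);_,_,V=np.linalg.svd(w-mu);t=(w-mu)@V[0]
    print(" mean",mu,"ends",mu+V[0]*t.min(),mu+V[0]*t.max(),"ang",np.degrees(np.arctan2(V[0][1],V[0][0])))
E
python3 m.py
```

```text
top blue [(np.int32(14), array([250.64285714, 186.78571429]))]
side blue [(np.int32(19), array([276.21052632, 182.94736842]))]
top yel [(np.int32(17), array([353.47058824, 188.58823529])), (np.int32(14), array([326.35714286, 199.14285714]))]
 mean [ 531.43663335 -159.46262382] ends [ 554.35574438 -216.33444184] [505.8432401  -95.95480273] ang 111.94923401841457
side yel [(np.int32(34), array([315.64705882, 242.73529412])), (np.int32(35), array([347.88571429, 258.08571429]))]
 mean [ 534.46768722 -154.84941998] ends [508.43116866 -90.69366646] [ 559.87618966 -217.45769905] ang -67.91106497185558
```

View pics/crop1.png

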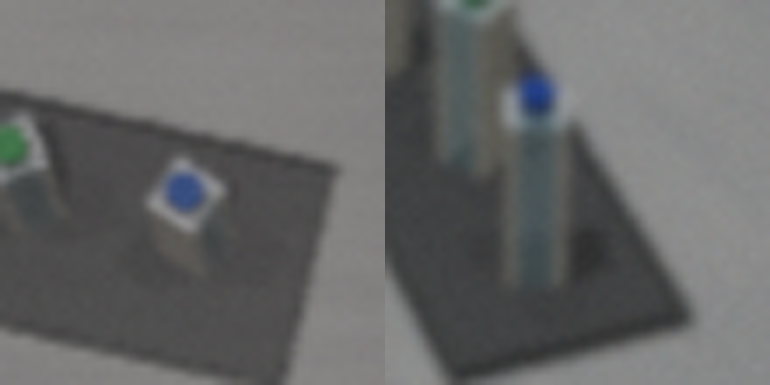

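View pics/crop2.png

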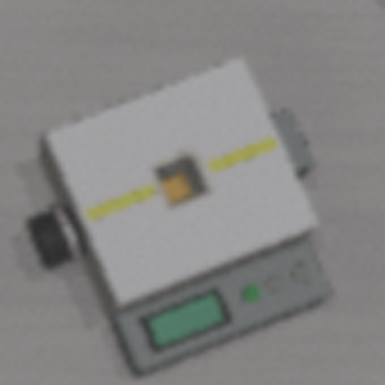

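Crop 1: the blue stopper sits on a square cell. The creamy (frosted) face points lower-left in the top view and the bluish (clear) face looks at the side camera, so the cell's x is at about -38°. Crop 2: white reader with a yellow stripe, well at its centre, and the console below (-x). Its yaw is about 22°. Now refining these numbers.

```bash
cat > m2.py <<'E'
from h import *
def quad(n,im,box,z,fn):
    x0,y0,x1,y1=box;S=8
    c=cv2.resize(im[y0:y1,x0:x1],None,fx=S,fy=S,interpolation=cv2.INTER_CUBIC)
    m=fn(c).astype(np.uint8)*255;m=cv2.morphologyEx(m,cv2.MORPH_OPEN,np.ones((7,7)))
    k=max(cv2.findContours(m,cv2.RETR_EXTERNAL,cv2.CHAIN_APPROX_NONE)[0],key=cv2.contourArea)
    k=cv2.convexHull(k)[:,0]; px=(k+.5)/S-.5+[x0,y0]
    w=np.array([onz(n,u,v,z) for u,v in px]).astype(np.float32)
    r=cv2.minAreaRect(w);print(n,"z",z,"c",np.round(r[0],1),"size",np.round(r[1],1),"ang",round(r[2],1));return m
if __name__=="__main__":
    T,Sd=[cv2.imread(f"pics/{n}_m.png")[...,::-1].copy() for n in("top","side")]
    g=lambda t,s:(lambda c:(c.min(2)>t)&((c.max(2).astype(int)-c.min(2))<s))
    print([T[190,335],T[181,250],T[170,320],Sd[240,325],Sd[186,273],Sd[230,300]])
    for t in(130,140,150):
        quad("top",T,(300,155,385,240),70,lambda c:(c[...,0]>t))
        quad("side",Sd,(285,215,375,290),70,lambda c:(c[...,0]>t))
    for t in(110,120,130,140):
        f=lambda c:(c.max(2)>t)
        quad("top",T,(238,176,265,198),94,f); quad("side",Sd,(268,178,286,192),94,f)
    d=lambda c:(c.min(2)<85)
    quad("top",T,(330,184,350,206),70,d);quad("side",Sd,(323,241,342,260),70,d)
    # stopper
    b=lambda c:(c[...,2].astype(int)-c[...,0]>30)
    quad("top",T,(238,176,265,198),102,b);quad("side",Sd,(265,172,290,195),100,b)
E
python3 m2.py
```

```text
[array([155, 153, 152], dtype=uint8), array([82, 81, 82], dtype=uint8), array([134, 131, 132], dtype=uint8), array([183, 188, 182], dtype=uint8), array([131, 138, 144], dtype=uint8), array([134, 134, 135], dtype=uint8)]
top z 70 c [ 551.  -165.3] size [215.6 274. ] ang 0.6
side z 70 c [ 540.6 -129.4] size [268.9 245.8] ang 46.5
top z 70 c [ 530.9 -155.1] size [132.  151.3] ang 22.2
side z 70 c [ 561.5 -141.4] size [195.9 159.2] ang 20.7
top z 70 c [ 530.2 -154.9] size [128.9 148. ] ang 22.1
side z 70 c [ 535.4 -152.7] size [134.1 152.7] ang 22.0
top z 94 c [542.  120.7] size [26.1 27.8] ang 55.6
side z 94 c [553.6 119.8] size [64.8 42.5] ang 55.2
top z 94 c [572.3 111.4] size [15.2 63.3] ang 0.4
side z 94 c [554.1 119.5] size [64.8 41.5] ang 55.2
top z 94 c [573.4 105. ] size [13.2 50.5] ang 0.4
side z 94 c [560.6 119.1] size [58.  30.3] ang 55.2Traceback (most recent call last):
  File "m2.py", line 19, in <module>
    quad("top",T,(238,176,265,198),94,f); quad("side",Sd,(268,178,286,192),94,f)
    ~~~~^^^^^^^^^^^^^^^^^^^^^^^^^^^^^^^^
  File "m2.py", line 6, in quad
    k=max(cv2.findContours(m,cv2.RETR_EXTERNAL,cv2.CHAIN_APPROX_NONE)[0],key=cv2.contourArea)
ValueError: max() iterable argument is empty
```

```bash
cat > m3.py <<'E'
from m2 import *
T,Sd=[cv2.imread(f"pics/{n}_m.png")[...,::-1].copy() for n in("top","side")]
for t in(155,160,165):quad("side",Sd,(285,215,375,290),70,lambda c:(c[...,0]>t))
for t in(95,100,105,110,115):quad("top",T,(238,176,262,196),94,lambda c:(c.max(2)>t))
b=lambda c:(c[...,2].astype(int)-c[...,0]>30)
quad("top",T,(238,176,265,198),102,b);quad("side",Sd,(265,172,290,195),100,b)
d=lambda c:(c.min(2)<95)
quad("top",T,(331,186,348,204),70,d);quad("side",Sd,(325,243,341,259),70,d)
print(tri(("top",250.7,186.9),("side",276.3,183)))
c=proj("top",(530.5,-155,70)),proj("side",(535,-153,70));print(c,tri(("top",*c[0]),("side",*c[1])))
E
python3 m3.py
```

```text
side z 70 c [ 535.1 -153. ] size [132.1 151.5] ang 22.1
side z 70 c [ 534.7 -153.1] size [130.1 150.6] ang 22.3
side z 70 c [ 534.6 -153.3] size [128.3 149.6] ang 22.2
top z 94 c [541.8 120.8] size [29.  30.8] ang 55.5
top z 94 c [541.9 120.7] size [28.  29.7] ang 55.2
top z 94 c [542.  120.7] size [27.  28.7] ang 55.5
top z 94 c [542.  120.7] size [26.1 27.8] ang 55.6
top z 94 c [542.  120.7] size [25.2 26.9] ang 55.6
top z 102 c [541.9 120.6] size [16.6 16. ] ang 1.1
side z 100 c [547.1 120.8] size [29.7 16.9] ang 56.4
top z 70 c [ 528.2 -154.1] size [26.4 25.7] ang 23.0
side z 70 c [ 530.3 -157.4] size [17.9 23.4] ang 23.5
(array([544.03095032, 119.98468718, 101.90101855]), np.float64(4.9861023130113535))
(array([339.86722514, 193.61380653]), array([331.43884119, 249.86773764])) (array([ 530.90611923, -155.13504085,   73.86346021]), np.float64(2.962831411901408))
```

```bash
python3 -m crank '[{"dx":0.0207,"dy":-0.025,"yaw":-1},{"dx":0.0207,"dy":-0.025,"yaw":-1},{"dx":0.0207,"dy":-0.025,"yaw":-1},{"dx":0.0207,"dy":-0.025,"yaw":-1},{"dx":0.0207,"dy":-0.025,"yaw":-1},{"dx":0.0207,"dy":-0.025,"yaw":-1},{"dx":0.0207,"dy":-0.025,"yaw":-1},{"dx":0.0207,"dy":-0.025,"yaw":-1},{"dx":0.0207,"dy":-0.025,"yaw":-1},{"dx":0.0207,"dy":-0.025,"yaw":-1}]' 0.6 20
```

```text
validation failed for argument at $[0]...
```

```bash
python3 -m crank '[{"dx":0.0207,"dy":-0.025,"dz":0,"yaw":-1},{"dx":0.0207,"dy":-0.025,"dz":0,"yaw":-1},{"dx":0.0207,"dy":-0.025,"dz":0,"yaw":-1},{"dx":0.0207,"dy":-0.025,"dz":0,"yaw":-1},{"dx":0.0207,"dy":-0.025,"dz":0,"yaw":-1},{"dx":0.0207,"dy":-0.025,"dz":0,"yaw":-1},{"dx":0.0207,"dy":-0.025,"dz":0,"yaw":-1},{"dx":0.0207,"dy":-0.025,"dz":0,"yaw":-1},{"dx":0.0207,"dy":-0.025,"dz":0,"yaw":-1},{"dx":0.0207,"dy":-0.025,"dz":0,"yaw":-1}]' 0.6 20
```

```text
time_s: 1.65
ee_pos: [362.1, 339.9, 222.1]
ee_rot: [180.0, -0.0, 109.9]
force: [-0.2, 0.7, 0.2]
gripper_width: 54.8
gripper_force: 0.0
```

```bash
python3 -m crank '[{"dx":0.0227,"dy":-0.0274,"dz":0,"yaw":-1},{"dx":0.0227,"dy":-0.0274,"dz":0,"yaw":-1},{"dx":0.0227,"dy":-0.0274,"dz":0,"yaw":-1},{"dx":0.0227,"dy":-0.0274,"dz":0,"yaw":-1},{"dx":0.0227,"dy":-0.0274,"dz":0,"yaw":-1},{"dx":0.0227,"dy":-0.0274,"dz":0,"yaw":-1},{"dx":0.0227,"dy":-0.0274,"dz":0,"yaw":-1},{"dx":0.0227,"dy":-0.0274,"dz":0,"yaw":-1},{"dx":0.0227,"dy":-0.0274,"dz":0,"yaw":-1},{"dx":0,"dy":0,"dz":0,"yaw":-1}]'
python3 -m crank '[{"dx":0.0227,"dy":-0.0274,"dz":0,"yaw":-0.9},{"dx":0,"dy":0,"dz":0,"yaw":0},{"dx":0,"dy":0,"dz":0,"yaw":0}]'
python3 - <<'E'
from h import *
a=snap("top","t1");b=snap("side","s1")
r=lambda i,x,y:cv2.resize(i[y:y+90,x:x+90],(390,390),interpolation=cv2.INTER_CUBIC)
cv2.imwrite("pics/c3.png",np.hstack([r(a,205,140),r(b,235,110)])[...,::-1])
E
```

```text
time_s: 2.9
ee_pos: [526.2, 141.9, 221.8]
ee_rot: [180.0, 0.0, 59.8]
force: [-0.7, 0.1, -0.6]
gripper_width: 55.1
gripper_force: 0.0
time_s: 3.28
ee_pos: [542.8, 121.7, 221.9]
ee_rot: [-180.0, 0.0, 55.6]
force: [-0.6, -0.2, -0.2]
gripper_width: 55.0
gripper_force: 0.0
```

View pics/c3.png

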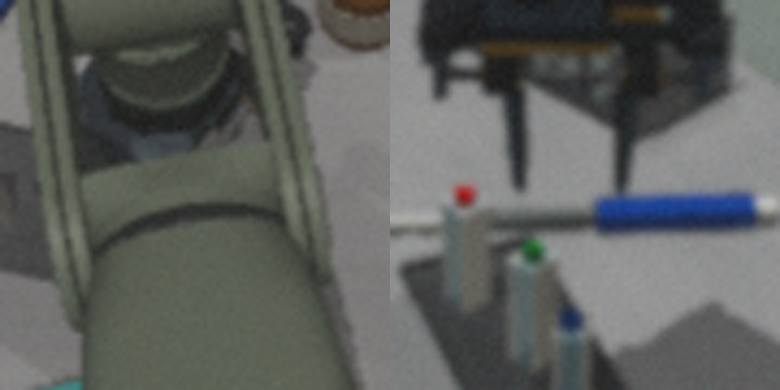

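The crop shows the jaws straddling the blue cell's vertical: tips at about (266,154) and (289,154) in side pixels, with the stopper below at (277,184). The arm hides the top view. Checking the side camera offset at the tips.

```bash
python3 - <<'E'
from h import *
print(proj("side",(542.8,121.7,214)), proj("side",(544,120.5,214)),proj("side",(547,120.7,214)))
print(proj("side",(542.8,121.7,101)),proj("side",(544,120.5,101)),proj("side",(547,120.7,101)))
E
```

```text
[275.14420169 151.1606121 ] [275.75141532 151.23478311] [276.61833458 150.86095455]
[274.79195904 183.29336936] [275.36260835 183.36868121] [276.17782357 182.9802909 ]
```

```bash
python3 -m crank '[{"dx":0,"dy":0,"dz":-0.03,"yaw":0},{"dx":0,"dy":0,"dz":-0.035,"yaw":0},{"dx":0,"dy":0,"dz":-0.035,"yaw":0},{"dx":0,"dy":0,"dz":-0.03,"yaw":0},{"dx":0,"dy":0,"dz":-0.03,"yaw":0},{"dx":0,"dy":0,"dz":-0.02,"yaw":0},{"dx":0,"dy":0,"dz":-0.01,"yaw":0},{"dx":0,"dy":0,"dz":0,"yaw":0},{"dx":0,"dy":0,"dz":0,"yaw":0}]'
python3 - <<'E'
from h import *
b=snap("side","s2")
r=lambda i,x,y:cv2.resize(i[y:y+80,x:x+80],(480,480),interpolation=cv2.INTER_CUBIC)
cv2.imwrite("pics/c4.png",r(b,235,145)[...,::-1])
E
```

```text
time_s: 4.5
ee_pos: [543.8, 121.5, 70.8]
ee_rot: [179.9, -0.1, 55.6]
force: [-0.3, 0.2, 0.6]
gripper_width: 55.3
gripper_force: 0.0
```

View pics/c4.png

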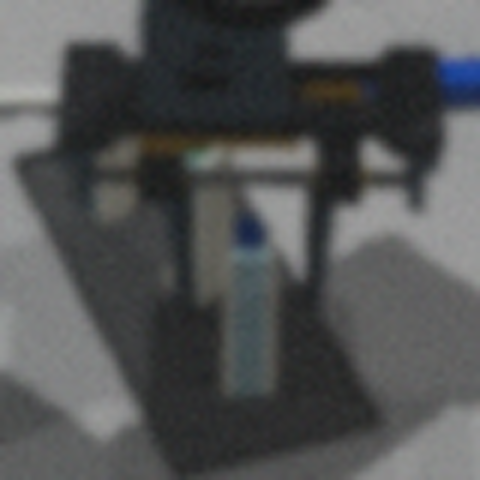

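The crop shows the blue cell midway between the fingers (185 and 318, cell at 250). Closing and lifting.

```bash
python3 -m crank '[{"dx":0,"dy":0,"dz":0,"yaw":0},{"dx":0,"dy":0,"dz":0,"yaw":0},{"dx":0,"dy":0,"dz":0,"yaw":0},{"dx":0,"dy":0,"dz":0,"yaw":0},{"dx":0,"dy":0,"dz":0,"yaw":0},{"dx":0,"dy":0,"dz":0,"yaw":0},{"dx":0,"dy":0,"dz":0,"yaw":0}]' 0 30
python3 -m crank '[{"dx":0,"dy":0,"dz":0.01,"yaw":0},{"dx":0,"dy":0,"dz":0.02,"yaw":0},{"dx":0,"dy":0,"dz":0.03,"yaw":0},{"dx":0,"dy":0,"dz":0.03,"yaw":0},{"dx":0,"dy":0,"dz":0.03,"yaw":0},{"dx":0,"dy":0,"dz":0.02,"yaw":0},{"dx":0,"dy":0,"dz":0.01,"yaw":0}]'
```

```text
time_s: 5.42
ee_pos: [543.2, 121.4, 70.0]
ee_rot: [180.0, 0.0, 55.6]
force: [0.3, -0.6, 1.1]
gripper_width: 24.8
gripper_force: 30.0
time_s: 6.3
ee_pos: [543.5, 121.5, 191.4]
ee_rot: [179.9, -0.1, 55.6]
force: [-0.8, -0.8, 0.0]
gripper_width: 24.4
gripper_force: 30.0
```

```bash
python3 -m crank '[{"dx":-0.0014,"dy":-0.02,"dz":0,"yaw":1},{"dx":-0.0014,"dy":-0.035,"dz":0,"yaw":1},{"dx":-0.0014,"dy":-0.035,"dz":0,"yaw":1},{"dx":-0.0014,"dy":-0.035,"dz":0,"yaw":1},{"dx":-0.0014,"dy":-0.035,"dz":0,"yaw":1},{"dx":-0.0014,"dy":-0.035,"dz":0,"yaw":1},{"dx":-0.0014,"dy":-0.035,"dz":0,"yaw":1},{"dx":-0.0014,"dy":-0.035,"dz":0,"yaw":1},{"dx":-0.0014,"dy":-0.035,"dz":0,"yaw":1},{"dx":-0.0014,"dy":-0.025,"dz":0,"yaw":1}]'
python3 -m crank '[{"dx":0,"dy":-0.02,"dz":-0.01,"yaw":1},{"dx":0,"dy":0,"dz":-0.02,"yaw":0.3},{"dx":0,"dy":0,"dz":-0.018,"yaw":0},{"dx":0,"dy":0,"dz":0,"yaw":0},{"dx":0,"dy":0,"dz":0,"yaw":0}]'
python3 - <<'E'
from h import *
a=snap("top","t3");b=snap("side","s3")
r=lambda i,x,y:cv2.resize(i[y:y+90,x:x+90],(390,390),interpolation=cv2.INTER_CUBIC)
cv2.imwrite("pics/c5.png",np.hstack([r(a,295,150),r(b,285,200)])[...,::-1])
s=telemetry.state();P=np.array(s["ee_pos"]);print(P,s["ee_rot"],s["force"])
print(proj("side",P-[0,0,66]),proj("side",P+[0,0,-8]))
E
```

```text
time_s: 7.55
ee_pos: [531.5, -139.7, 189.4]
ee_rot: [-179.9, -0.0, 105.7]
force: [0.5, 0.1, 0.1]
gripper_width: 24.7
gripper_force: 30.0
time_s: 8.18
ee_pos: [532.2, -154.1, 151.7]
ee_rot: [180.0, 0.0, 112.1]
force: [-0.0, 0.1, -0.8]
gripper_width: 25.0
gripper_force: 30.0
[ 532.41370715 -154.37187121  152.1034009 ] [1.79945175e+02 3.94873488e-02 1.12092588e+02] [ 0.21444467 -0.68622701  0.08177144]
[331.62155211 246.35481762] [333.96449928 230.28330141]
```

View pics/c5.png

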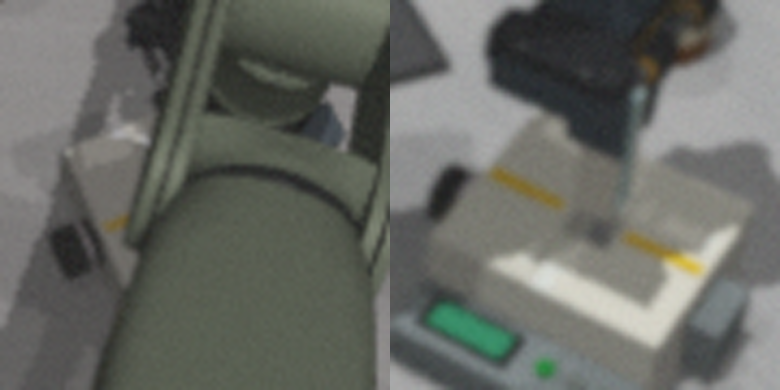

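Crop: the cell hangs over the well, its frosted face towards the lower left; the well's near corner is visible at about (598,230) of the crop. Lowering to just above the deck for a relative measurement.

```bash
python3 -m crank '[{"dx":0,"dy":0,"dz":-0.008,"yaw":0},{"dx":0,"dy":0,"dz":-0.008,"yaw":0},{"dx":0,"dy":0,"dz":0,"yaw":0},{"dx":0,"dy":0,"dz":0,"yaw":0}]'
python3 - <<'E'
from h import *
b=np.mean([eyes.grab_frame("side").astype(float) for _ in range(6)],0)
s=telemetry.state();P=np.array(s["ee_pos"]);print(P,s["ee_rot"],s["force"])
c=cv2.resize(np.clip(b*1.3,0,255).astype(np.uint8)[220:270,302:362],None,fx=12,fy=12,interpolation=cv2.INTER_CUBIC)
def dot(q,col):
    q=((np.array(q)-[302,220]+.5)*12).astype(int);cv2.circle(c,tuple(map(int,q)),3,col,-1)
a=np.radians(22.1);R=np.array([[np.cos(a),-np.sin(a)],[np.sin(a),np.cos(a)]])
for sx in(-1,1):
  for sy in(-1,1):
    dot(proj("side",[*(P[:2]+R@[12.5*sx,12.5*sy]),P[2]-66]),(255,0,0))
    dot(proj("side",[*(np.array([534.8,-153.1])+R@[14.25*sx,14.25*sy]),70]),(0,255,0))
    dot(proj("side",[*(np.array([534.8,-153.1])+R@[17.25*sx,17.25*sy]),70]),(0,0,255))
cv2.imwrite("pics/c6.png",c[...,::-1])
np.save("b.npy",b)
E
```

```text
time_s: 8.78
ee_pos: [532.0, -154.7, 138.7]
ee_rot: [180.0, -0.0, 112.1]
force: [0.3, -0.6, 0.3]
gripper_width: 24.8
gripper_force: 30.0
[ 532.04669687 -154.65016403  138.92473072] [1.79981492e+02 1.11253813e-02 1.12071210e+02] [0.17142038 0.06161264 0.06039445]
```

View pics/c6.png

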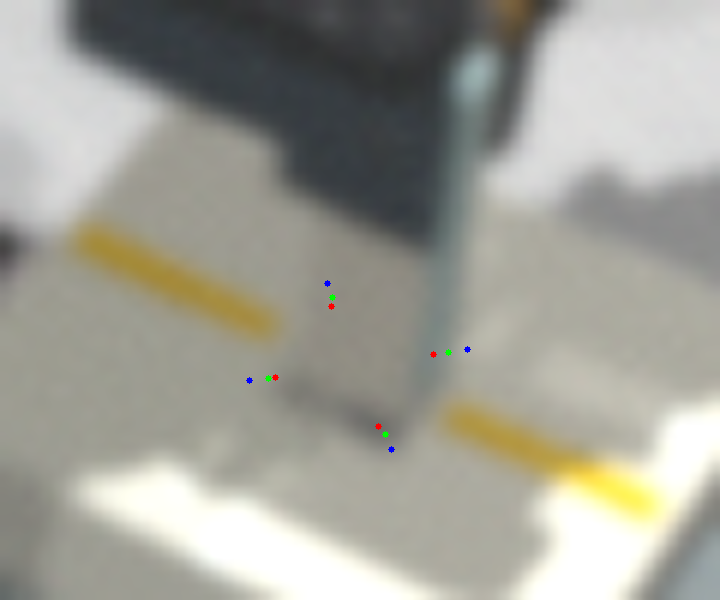

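Crop: red dots (predicted cell base) lie left of the observed cell by about 15–20 crop px. The green dots (well from the deck outline) agree with the stripe gap, centre about (360,366). Measuring the cell edges numerically.

```bash
python3 - <<'E'
from h import *
b=np.load("b.npy")
for y in(240,244,247,250,252,254,255,256,257):print(y,b[y,320:346].mean(1).astype(int),(b[y,334:344,2]-b[y,334:344,0]).astype(int))
P=np.array([532.05,-154.65,138.9]);a=np.radians(22.1);R=np.array([[np.cos(a),-np.sin(a)],[np.sin(a),np.cos(a)]])
for z in(73,90,110):print(z,[np.round(proj("side",[*(P[:2]+R@[12.5*sx,12.5*sy]),z]),1).tolist() for sx,sy in((-1,1),(-1,-1),(1,-1))])
J=[(proj("side",P+d)-proj("side",P)).round(3) for d in np.eye(3)];print(J)
E
```

```text
240 [118 116 117 119 116 117 116 114 110 107 106 104  99  95  88  81  73  72
  81  94 108 125 134 133 129 129] [ -5  -3  -1   3   7   6   0  -6  -9 -10]
244 [ 99 104 109 113 116 116 115 111 109 108 105 107 106 107 108 108 104 103
 100 104 115 125 129 128 130 129] [ -9  -9  -7  -2   3   2  -4  -8 -10  -9]
247 [110 105 104  99 103 108 112 110 107 107 106 107 107 107 107 107 104 101
 100 107 119 131 138 139 136 131] [-11  -8  -5   0   5   0  -5  -9  -9 -10]
250 [117 116 117 116 113 108 106 104 107 106 107 108 107 109 107 107 101 100
 103 113 123 128 129 130 129 129] [-10  -7  -2   4   1  -4  -9  -9  -9  -9]
252 [117 118 117 113 108 101  95  94  98 101 103 104 104 106 105 104 101 100
 108 115 120 126 126 127 127 130] [ -9  -7  -2  -2  -6 -12 -16 -17 -12 -10]
254 [119 119 117 118 115 110 107 103 100  98  94  89  87  92  95  98 104 108
 112 108 106 107 113 118 122 124] [ -6  -6  -6 -12 -24 -48 -65 -65 -52 -40]
255 [122 122 117 117 117 116 115 109 109 107 101  92  86  83  90  98 110 115
 115 108 103 101 103 108 112 115] [ -4  -5  -8 -13 -27 -50 -73 -82 -81 -69]
256 [130 124 120 116 118 118 117 115 114 117 114 106  98  92  94 104 117 123
 121 116 112 108 102 101 103 105] [ -4  -6  -9 -12 -19 -31 -47 -59 -75 -85]
257 [131 125 120 119 118 120 121 118 119 124 124 120 114 108 109 114 122 127
 127 124 123 118 114 109 105 101] [ -6  -6  -9 -10 -12 -15 -21 -30 -45 -62]
73 [[324.5, 250.9], [333.0, 255.0], [337.7, 249.0]]
90 [[325.0, 246.4], [333.7, 250.5], [338.4, 244.5]]
110 [[325.8, 240.9], [334.6, 245.1], [339.3, 239.1]]
[array([ 0.313, -0.159]), array([-0.258, -0.241]), array([ 0.042, -0.286])]
```

Cell is about +1.6 px in u relative to the model, the same as the side camera's bias. Combining both views, the well is at about (531.2, -153.5). Shifting there, then feeling into the mouth.

```bash
python3 -m crank '[{"dx":-0.001,"dy":0.0015,"dz":0,"yaw":0},{"dx":0,"dy":0,"dz":-0.002,"yaw":0},{"dx":0,"dy":0,"dz":-0.002,"yaw":0},{"dx":0,"dy":0,"dz":0,"yaw":0}]'
python3 -m crank '[{"dx":0,"dy":0,"dz":-0.0015,"yaw":0},{"dx":0,"dy":0,"dz":-0.0015,"yaw":0},{"dx":0,"dy":0,"dz":0,"yaw":0}]'
python3 -m crank '[{"dx":0,"dy":0,"dz":-0.0015,"yaw":0},{"dx":0,"dy":0,"dz":-0.0015,"yaw":0},{"dx":0,"dy":0,"dz":0,"yaw":0}]'; python3 -c "
from h import *
s=telemetry.state();print(s['force'],s['torque'])"
```

```text
time_s: 9.57
ee_pos: [531.0, -153.4, 135.4]
ee_rot: [-180.0, -0.0, 112.1]
force: [0.1, 0.1, -1.0]
gripper_width: 24.9
gripper_force: 30.0
time_s: 9.95
ee_pos: [531.0, -153.4, 133.0]
ee_rot: [-180.0, -0.0, 112.1]
force: [-0.8, 0.6, -0.6]
gripper_width: 24.8
gripper_force: 30.0
time_s: 10.32
ee_pos: [531.0, -153.5, 130.7]
ee_rot: [-180.0, -0.0, 112.1]
force: [-1.5, -0.3, -0.1]
gripper_width: 25.0
gripper_force: 30.0
[-1.53534384 -0.33339757 -0.07401922] [-0.18107147  0.3530889  -0.02208155]
```

In the mouth freely, with no vertical force. On to the clip.

```bash
Z='{"dx":0,"dy":0,"dz":0,"yaw":0}'
python3 -m crank '[{"dx":0,"dy":0,"dz":-0.0015,"yaw":0},{"dx":0,"dy":0,"dz":-0.0015,"yaw":0},{"dx":0,"dy":0,"dz":-0.0015,"yaw":0},{"dx":0,"dy":0,"dz":-0.0015,"yaw":0},{"dx":0,"dy":0,"dz":0,"yaw":0}]'
python3 -m crank '[{"dx":0,"dy":0,"dz":-0.0015,"yaw":0},{"dx":0,"dy":0,"dz":-0.0015,"yaw":0},{"dx":0,"dy":0,"dz":-0.0015,"yaw":0},{"dx":0,"dy":0,"dz":-0.0015,"yaw":0},{"dx":0,"dy":0,"dz":0,"yaw":0}]'
python3 -m crank '[{"dx":0,"dy":0,"dz":-0.0015,"yaw":0},{"dx":0,"dy":0,"dz":-0.0015,"yaw":0},{"dx":0,"dy":0,"dz":-0.0015,"yaw":0},{"dx":0,"dy":0,"dz":0,"yaw":0}]'
```

```text
time_s: 10.95
ee_pos: [531.0, -153.5, 125.8]
ee_rot: [-180.0, -0.0, 112.1]
force: [-1.7, -1.1, 2.9]
gripper_width: 24.4
gripper_force: 30.0
time_s: 11.58
ee_pos: [531.0, -153.4, 120.9]
ee_rot: [-180.0, -0.0, 112.1]
force: [-3.6, -2.9, 2.5]
gripper_width: 24.8
gripper_force: 30.0
time_s: 12.08
ee_pos: [530.8, -153.5, 117.0]
ee_rot: [-180.0, -0.0, 112.1]
force: [-3.0, -2.8, 1.4]
gripper_width: 25.1
gripper_force: 30.0
```

Past the clip lead-in (underside about 19 mm down). Now fine guarded steps; a small force check stops the sequence on a rise.

```bash
cat > ok.py <<'E'
import sys
from workcell import telemetry
s=telemetry.state();f=s["force"];print(round(s["time_s"],2),"z",round(s["ee_pos"][2],2),"f",[round(float(x),1) for x in f])
sys.exit(f[2]>float(sys.argv[1]))
E
python3 -m crank '[{"dx":0,"dy":0,"dz":-0.001,"yaw":0},{"dx":0,"dy":0,"dz":-0.001,"yaw":0}]' >/dev/null && python3 ok.py 6 &&
python3 -m crank '[{"dx":0,"dy":0,"dz":-0.001,"yaw":0},{"dx":0,"dy":0,"dz":-0.001,"yaw":0}]' >/dev/null && python3 ok.py 6 &&
python3 -m crank '[{"dx":0,"dy":0,"dz":-0.0005,"yaw":0}]' >/dev/null && python3 ok.py 6 &&
python3 -m crank '[{"dx":0,"dy":0,"dz":-0.0005,"yaw":0}]' >/dev/null && python3 ok.py 6 &&
python3 -m crank '[{"dx":0,"dy":0,"dz":-0.0005,"yaw":0}]' >/dev/null && python3 ok.py 6 &&
python3 -m crank '[{"dx":0,"dy":0,"dz":-0.0005,"yaw":0}]' >/dev/null && python3 ok.py 6 &&
python3 -m crank '[{"dx":0,"dy":0,"dz":-0.0005,"yaw":0}]' >/dev/null && python3 ok.py 6
```

```text
12.32 z 115.75 f [-3.6, -1.8, 1.9]False
```

```bash
sed -i 's/sys.exit(\(.*\))$/sys.exit(int(\1))/' ok.py
python3 -m crank '[{"dx":0,"dy":0,"dz":-0.001,"yaw":0},{"dx":0,"dy":0,"dz":-0.001,"yaw":0}]' >/dev/null && python3 ok.py 6 &&
python3 -m crank '[{"dx":0,"dy":0,"dz":-0.0005,"yaw":0}]' >/dev/null && python3 ok.py 6 &&
python3 -m crank '[{"dx":0,"dy":0,"dz":-0.0005,"yaw":0}]' >/dev/null && python3 ok.py 6 &&
python3 -m crank '[{"dx":0,"dy":0,"dz":-0.0005,"yaw":0}]' >/dev/null && python3 ok.py 6 &&
python3 -m crank '[{"dx":0,"dy":0,"dz":-0.0005,"yaw":0}]' >/dev/null && python3 ok.py 6 &&
python3 -m crank '[{"dx":0,"dy":0,"dz":-0.0005,"yaw":0}]' >/dev/null && python3 ok.py 6 &&
python3 -m crank '[{"dx":0,"dy":0,"dz":-0.0005,"yaw":0}]' >/dev/null && python3 ok.py 6 &&
python3 -m crank '[{"dx":0,"dy":0,"dz":-0.0005,"yaw":0}]' >/dev/null && python3 ok.py 6 &&
python3 -m crank '[{"dx":0,"dy":0,"dz":-0.0005,"yaw":0}]' >/dev/null && python3 ok.py 6
```

```text
12.57 z 114.28 f [-3.9, -1.6, 1.9]
12.7 z 113.89 f [-2.7, -1.2, 2.5]
12.82 z 113.51 f [-3.5, -2.0, 1.4]
12.95 z 113.17 f [-3.9, -1.1, 2.1]
13.07 z 112.74 f [-3.2, -1.6, 2.0]
13.2 z 112.34 f [-3.3, -1.3, 2.2]
13.32 z 111.94 f [-5.4, -1.8, 1.9]
13.45 z 111.56 f [-3.9, -2.2, 2.1]
13.57 z 111.18 f [-4.6, -2.3, 2.2]
```

```bash

python3 -m crank '[{"dx":0,"dy":0,"dz":-0.0005,"yaw":0}]' >/dev/null && python3 ok.py 4.2 &&
python3 -m crank '[{"dx":0,"dy":0,"dz":-0.0005,"yaw":0}]' >/dev/null && python3 ok.py 4.2 &&
python3 -m crank '[{"dx":0,"dy":0,"dz":-0.0005,"yaw":0}]' >/dev/null && python3 ok.py 4.2 &&
python3 -m crank '[{"dx":0,"dy":0,"dz":-0.0005,"yaw":0}]' >/dev/null && python3 ok.py 4.2 &&
python3 -m crank '[{"dx":0,"dy":0,"dz":-0.0005,"yaw":0}]' >/dev/null && python3 ok.py 4.2 &&
python3 -m crank '[{"dx":0,"dy":0,"dz":-0.0005,"yaw":0}]' >/dev/null && python3 ok.py 4.2 &&
python3 -m crank '[{"dx":0,"dy":0,"dz":-0.0005,"yaw":0}]' >/dev/null && python3 ok.py 4.2 &&
python3 -m crank '[{"dx":0,"dy":0,"dz":-0.0005,"yaw":0}]' >/dev/null && python3 ok.py 4.2 &&
python3 -m crank '[{"dx":0,"dy":0,"dz":-0.0005,"yaw":0}]' >/dev/null && python3 ok.py 4.2 &&
python3 -m crank '[{"dx":0,"dy":0,"dz":-0.0005,"yaw":0}]' >/dev/null && python3 ok.py 4.2 &&
python3 -m crank '[{"dx":0,"dy":0,"dz":-0.0005,"yaw":0}]' >/dev/null && python3 ok.py 4.2 &&
python3 -m crank '[{"dx":0,"dy":0,"dz":-0.0005,"yaw":0}]' >/dev/null && python3 ok.py 4.2 &&
python3 -m crank '[{"dx":0,"dy":0,"dz":-0.0005,"yaw":0}]' >/dev/null && python3 ok.py 4.2 &&
python3 -m crank '[{"dx":0,"dy":0,"dz":-0.0005,"yaw":0}]' >/dev/null && python3 ok.py 4.2 &&
python3 -m crank '[{"dx":0,"dy":0,"dz":-0.0005,"yaw":0}]' >/dev/null && python3 ok.py 4.2 &&
python3 -m crank '[{"dx":0,"dy":0,"dz":-0.0005,"yaw":0}]' >/dev/null && python3 ok.py 4.2 &&
python3 -m crank '[{"dx":0,"dy":0,"dz":-0.0005,"yaw":0}]' >/dev/null && python3 ok.py 4.2 &&
python3 -m crank '[{"dx":0,"dy":0,"dz":-0.0005,"yaw":0}]' >/dev/null && python3 ok.py 4.2 &&
python3 -m crank '[{"dx":0,"dy":0,"dz":-0.0005,"yaw":0}]' >/dev/null && python3 ok.py 4.2 &&
python3 -m crank '[{"dx":0,"dy":0,"dz":-0.0005,"yaw":0}]' >/dev/null && python3 ok.py 4.2 &&
python3 -m crank '[{"dx":0,"dy":0,"dz":-0.0005,"yaw":0}]' >/dev/null && python3 ok.py 4.2 &&
python3 -m crank '[{"dx":0,"dy":0,"dz":-0.0005,"yaw":0}]' >/dev/null && python3 ok.py 4.2
```

```text
13.7 z 110.76 f [-5.1, -1.7, 3.2]
13.82 z 110.37 f [-5.3, -2.7, 2.1]
13.95 z 109.93 f [-4.4, -2.4, 2.6]
14.07 z 109.54 f [-3.8, -1.3, 3.2]
14.2 z 109.12 f [-4.2, -2.0, 2.6]
14.32 z 108.72 f [-4.9, -1.7, 2.7]
14.45 z 108.33 f [-4.5, -1.6, 2.3]
14.57 z 107.96 f [-5.2, -1.8, 2.4]
14.7 z 107.52 f [-4.3, -2.1, 1.9]
14.82 z 107.12 f [-4.6, -2.1, 2.5]
14.95 z 106.72 f [-4.6, -1.4, 2.8]
15.07 z 106.31 f [-4.8, -2.0, 3.4]
15.2 z 105.91 f [-4.5, -1.3, 1.7]
15.32 z 105.53 f [-3.7, -2.7, 2.4]
15.45 z 105.13 f [-5.2, -1.9, 3.1]
15.57 z 104.71 f [-4.7, -1.6, 2.4]
15.7 z 104.34 f [-5.1, -2.0, 1.9]
15.82 z 103.93 f [-4.3, -1.5, 2.3]
15.95 z 103.54 f [-4.0, -0.8, 1.9]
16.07 z 103.14 f [-4.6, -2.0, 2.0]
16.2 z 102.7 f [-4.7, -1.9, 1.8]
16.32 z 102.33 f [-3.8, -1.7, 3.2]
```

```bash

python3 -m crank '[{"dx":0,"dy":0,"dz":-0.0005,"yaw":0}]' >/dev/null && python3 ok.py 4.2 &&
python3 -m crank '[{"dx":0,"dy":0,"dz":-0.0005,"yaw":0}]' >/dev/null && python3 ok.py 4.2 &&
python3 -m crank '[{"dx":0,"dy":0,"dz":-0.0005,"yaw":0}]' >/dev/null && python3 ok.py 4.2 &&
python3 -m crank '[{"dx":0,"dy":0,"dz":-0.0005,"yaw":0}]' >/dev/null && python3 ok.py 4.2 &&
python3 -m crank '[{"dx":0,"dy":0,"dz":-0.0005,"yaw":0}]' >/dev/null && python3 ok.py 4.2 &&
python3 -m crank '[{"dx":0,"dy":0,"dz":-0.0005,"yaw":0}]' >/dev/null && python3 ok.py 4.2 &&
python3 -m crank '[{"dx":0,"dy":0,"dz":-0.0005,"yaw":0}]' >/dev/null && python3 ok.py 4.2 &&
python3 -m crank '[{"dx":0,"dy":0,"dz":-0.0005,"yaw":0}]' >/dev/null && python3 ok.py 4.2 &&
python3 -m crank '[{"dx":0,"dy":0,"dz":-0.0005,"yaw":0}]' >/dev/null && python3 ok.py 4.2 &&
python3 -m crank '[{"dx":0,"dy":0,"dz":-0.0005,"yaw":0}]' >/dev/null && python3 ok.py 4.2 &&
python3 -m crank '[{"dx":0,"dy":0,"dz":-0.0005,"yaw":0}]' >/dev/null && python3 ok.py 4.2 &&
python3 -m crank '[{"dx":0,"dy":0,"dz":-0.0005,"yaw":0}]' >/dev/null && python3 ok.py 4.2 &&
python3 -m crank '[{"dx":0,"dy":0,"dz":-0.0005,"yaw":0}]' >/dev/null && python3 ok.py 4.2 &&
python3 -m crank '[{"dx":0,"dy":0,"dz":-0.0005,"yaw":0}]' >/dev/null && python3 ok.py 4.2 &&
python3 -m crank '[{"dx":0,"dy":0,"dz":-0.0005,"yaw":0}]' >/dev/null && python3 ok.py 4.2 &&
python3 -m crank '[{"dx":0,"dy":0,"dz":-0.0005,"yaw":0}]' >/dev/null && python3 ok.py 4.2 &&
python3 -m crank '[{"dx":0,"dy":0,"dz":-0.0005,"yaw":0}]' >/dev/null && python3 ok.py 4.2 &&
python3 -m crank '[{"dx":0,"dy":0,"dz":-0.0005,"yaw":0}]' >/dev/null && python3 ok.py 4.2 &&
python3 -m crank '[{"dx":0,"dy":0,"dz":-0.0005,"yaw":0}]' >/dev/null && python3 ok.py 4.2 &&
python3 -m crank '[{"dx":0,"dy":0,"dz":-0.0005,"yaw":0}]' >/dev/null && python3 ok.py 4.2 &&
python3 -m crank '[{"dx":0,"dy":0,"dz":-0.0005,"yaw":0}]' >/dev/null && python3 ok.py 4.2 &&
python3 -m crank '[{"dx":0,"dy":0,"dz":-0.0005,"yaw":0}]' >/dev/null && python3 ok.py 4.2
```

```text
16.45 z 101.95 f [-4.3, -2.3, 3.6]
16.57 z 101.53 f [-4.8, -2.1, 2.6]
16.7 z 101.3 f [-6.3, -1.1, 5.5]
```

Force rose and the tool lagged its command. Confirming by holding still, then one tiny step.

```bash

python3 -m crank '[{"dx":0,"dy":0,"dz":0,"yaw":0}]' >/dev/null; python3 ok.py 9;
python3 -m crank '[{"dx":0,"dy":0,"dz":0,"yaw":0}]' >/dev/null; python3 ok.py 7 &&
python3 -m crank '[{"dx":0,"dy":0,"dz":-0.0002,"yaw":0}]' >/dev/null && python3 ok.py 7 &&
python3 -m crank '[{"dx":0,"dy":0,"dz":0,"yaw":0}]' >/dev/null && python3 ok.py 7
```

```text
16.82 z 101.31 f [-5.0, -1.2, 3.5]
16.95 z 101.31 f [-4.9, -1.7, 3.4]
17.07 z 101.29 f [-5.1, -1.6, 5.1]
17.2 z 101.3 f [-4.9, -2.1, 4.4]
```

```bash

python3 -m crank '[{"dx":0,"dy":0,"dz":-0.0003,"yaw":0}]' >/dev/null && python3 ok.py 8 &&
python3 -m crank '[{"dx":0,"dy":0,"dz":0,"yaw":0}]' >/dev/null && python3 ok.py 8; python3 -m crank '[{"dx":0,"dy":0,"dz":0,"yaw":0}]'
```

```text
17.32 z 101.29 f [-6.0, -1.5, 7.2]
17.45 z 101.3 f [-5.7, -1.9, 5.3]
time_s: 17.58
ee_pos: [531.1, -153.4, 101.3]
ee_rot: [180.0, 0.0, 112.1]
force: [-5.1, -1.1, 6.4]
gripper_width: 25.0
gripper_force: 30.0
```

Blocked at z = 101.3 while the command went lower: it rests on the stop. Releasing and retracting.

```bash

python3 -m crank '[{"dx":0,"dy":0,"dz":0,"yaw":0},{"dx":0,"dy":0,"dz":0,"yaw":0},{"dx":0,"dy":0,"dz":0,"yaw":0},{"dx":0,"dy":0,"dz":0,"yaw":0},{"dx":0,"dy":0,"dz":0,"yaw":0}]' 0.6
python3 -m crank '[{"dx":0,"dy":0,"dz":0.005,"yaw":0},{"dx":0,"dy":0,"dz":0.015,"yaw":0},{"dx":0,"dy":0,"dz":0.03,"yaw":0},{"dx":0,"dy":0,"dz":0.04,"yaw":0},{"dx":0,"dy":0,"dz":0.04,"yaw":0},{"dx":0,"dy":0.04,"dz":0.02,"yaw":0},{"dx":0,"dy":0.06,"dz":0,"yaw":0},{"dx":0,"dy":0.06,"dz":0,"yaw":0},{"dx":0,"dy":0.04,"dz":0,"yaw":0},{"dx":0,"dy":0,"dz":0,"yaw":0}]'
python3 - <<'E'
from h import *
a=snap("top","t7");b=snap("side","s7")
r=lambda i,x,y:cv2.resize(i[y:y+78,x:x+78],(390,390),interpolation=cv2.INTER_CUBIC)
cv2.imwrite("pics/c7.png",np.hstack([r(a,300,155),r(b,290,205)])[...,::-1])
E
```

```text
time_s: 18.2
ee_pos: [531.4, -153.4, 100.7]
ee_rot: [180.0, 0.0, 112.1]
force: [0.1, -0.3, 0.5]
gripper_width: 54.7
gripper_force: 0.0
time_s: 19.45
ee_pos: [531.2, 8.3, 221.8]
ee_rot: [179.9, 0.0, 112.3]
force: [-0.1, -0.4, 0.4]
gripper_width: 54.6
gripper_force: 0.0
```

View pics/c7.png

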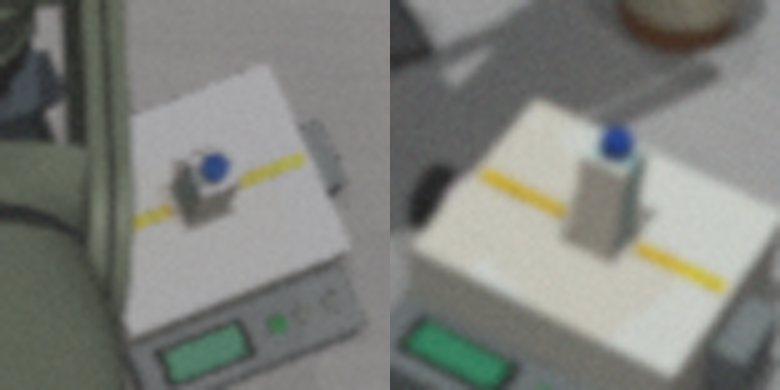

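The crop shows the cell upright in the well, stopper at about (342,188) top and (335,233) side. Its frosted face looks at the console and its clear faces look along the yellow line. The arm is clear.

```bash
python3 -c "
from workcell import ticket
print(ticket.job_done())"
```

```text
the job is handed in; nothing more can be done
None
```

The blue-stoppered cell stands in the white reader's well, clear faces along the yellow line and resting on the height stop about 35 mm below the deck; I pressed with no more than about 7 N in all, saw no sign of the stop moving, and handed the job in at about 20 s.

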